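# Load a thin-walled sleeve into a lever test stand and hold it under the sprung foot

## Robot

A 6-joint arm with a two-finger parallel gripper is mounted at the origin on the work surface. World frame = base frame: x ahead of the robot, y to its left, z up, the work surface at z = 0. Lengths are in m, angles in rad, forces in N, time in s.
With the tool pointing down it reaches from about 0.3 to 0.875 m from the base axis. Payload 6.4 kg.
Tool frame: the origin (TCP) lies midway between the tips of the shut fingers; the grasp point (between the pads) lies 19 mm behind it; z points along the fingers, y is the line along which they close (so a half turn about z gives the same grasp; the last joint's range is limited). The gripper opens to 85 mm and grips with 20 to 120 N. Pads are 22 mm wide; open, the fingers measure 114 mm over their backs; the gripper's body (76 mm by 85 mm) begins 54 mm behind the grasp point. The pads swing forward as they close: fully open they stand 13 mm farther back than shut.
Start: joints at [0.911, 0.181, 1.607, -0, 1.354, -0.206], TCP at [0.252, 0.517, 0.231] pointing down, gripper open.
Joint ranges: [-2.99, 2.99], [-0.89, 2.07], [0.3, 2.58], [-1.14, 4.28], [0, 2.63], [-3.12, 3.12]. Speed limits (rad/s): [2.57, 2.57, 3.01, 3.14, 3.14, 3.14].

## Interface

Orientations are given as a unit quaternion [w, x, y, z].
In Python, from bench import ctrl gives the robot as it stands.
- The arm moves only by the tool send_rows, never from a script. Its argument "motion" is a list of rows, each a list of 7 numbers: the turn, a rotation vector about the tool's x, y, z in degrees, then the shift along the tool's x, y, z in mm, then the closure, from -1 (fully open) to 1 (shut). In form: [[rx, ry, rz, tx, ty, tz, grip], ...]. A call has exactly 10 rows; each row shifts and turns the commanded pose from where the row before left it, along the tool's axes as they then stand; what a row does not reach is not made up. A row lasts 1/10 s, in which the tool goes at most 50 mm and 8.59 degrees, less where a joint would pass 70% of its speed; a pose out of reach is approached as far as the arm can. A call is refused whole if a number of a shift passes 50 or a number of a turn 8.59, either way. A call with a gripper value outside its range is refused whole. The fingers move at their own pace and stop on an object; the grip force is fixed at half the most. Time passes only in rows, so rows that do not move let the fingers close, or fill a call up. It gives the time, the measured TCP pose, the force, the opening and the grip force at its end, in the units of the state.
- ctrl.get_obs(): the state, without advancing time (a new reading comes with each control period).
- ctrl.camera(name): name is "side" or "top"; returns a dict with "color" (420x560x3 uint8, red, green, blue), "z_map" (420x560 float32, m along the optical axis (not along the pixel's ray), 0 where there is no reading), "mtx" (3x3 intrinsics, pixels), "extrinsics" (4x4, takes a point from camera to world coordinates). Camera axes: x right, y down, z forward; pixel columns grow to the right and rows downward; lengths in m; the calibration is good to about 2 mm. A picture is of the moment at which its call begins.
- ctrl.hand_in(): hands the job in; it is judged then, once.
The state is a dict: "time_s": time; "q": joint angles; "dq": joint speeds; "joint_efforts": joint torques, N m; "eef_pos": TCP position; "eef_rot": TCP orientation; "wrist_force": force on the tool from outside, world axes, zero at the start; "torque": the same for the moment, N m; "opening": opening from 0.0 (shut) to 1.0 (fully open); "grasp_force": force on a finger pad.
Only numpy, scipy, OpenCV 4.12 (cv2) and the standard library are available. Lean on these libraries where they do the work, as an engineer would, in place of code of your own. Each camera call takes 0.05 s, during which the arm holds its last target. There are 200 camera calls.

## Task

Load the thin-walled aluminium sleeve into the lever test stand for its holding test: pick it from its rack with a gentle grip (more than 40 N on a side spoils it) and lay it in the stand's two V rests between the anvil and the pressure foot, without dropping it. Only once the sleeve is in and let go, flip the hook catch off the lever by pushing its thumb lever over to its stop, then pull the lever all the way to its stop, so that the foot presses the sleeve against the anvil. Finish while still holding the lever there, and leave the other things on the table alone.

Things in the scene. Friction and masses are not known exactly. Their poses are not given: they have to be found in the camera images.
- sleeve: The part under test: plain thin-walled aluminium tube, 32 mm outside diameter all along, 90 mm long, about 35 g, dark bore at both ends. Origin at its middle, on its axis; y runs along its length. Starts lying in rack_a, 45 mm up. Take it across its middle, between the rack's rests. A grip of over 40 N on a side spoils it; 20 to 30 N holds it well.
- rack_a: White plastic rack that holds the sleeve at the start, fixed; a second one like it holds the shaft. Foot 56 x 96 mm, 12 mm high, with two V rests 12 mm thick, centred 33 mm either side of the middle along y (54 mm clear between them). Origin under its middle; the sleeve lies along its y.
- stand: Horizontal lever test stand, fixed: grey base plate (x -115 to 75, y -235 to 215 mm, top at 30 mm); along it from -y to +y a carriage with a box-shaped force gauge and sprung foot, two V rests, and an anvil on a 122 mm high post. Origin on the table. Its y axis is the test axis, from foot to anvil; its -x side, towards the robot, carries lever and catch.
- nest (a point): Sleeve's place in the stand, on the test axis, 85 mm up: the sleeve's middle belongs here (12 mm off along y is fine: the foot pushes it home), lying along the stand's y. V rests centred 33 mm either side, 12 mm thick, tips 5 mm below the sleeve's axis. Plate below at 38 mm; guide rods 50 mm to each side, 53 mm high. Anvil face 57.5 mm away at +y, foot face as far at -y.
- foot: Sprung pressure foot: steel disc of 30 mm diameter on a 10 mm rod out of the force gauge; origin at the centre of its face, on the test axis. The lever drives it towards the anvil, 40 mm per rad; it pushes the sleeve against the anvil, then its spring gives (5 N at first, 18 N with the lever at its stop).
- lever (a joint): Lever angle, rad: 0 at rest, upright; grows as the knob is pulled towards the stand's +y (the anvil) and down; hard stop at 0.95. Its shaft runs along the stand's x. Sprung: goes back to 0 when let go; the pull at the knob grows from 2 N to about 9 N at the stop. With the hook catch shut it moves only 0.04 rad.
- lever_knob (a point): Centre of the black ball knob, 32 mm diameter, at the lever's top, 150 mm from the shaft: 250 mm above the table at rest, 187 mm at the stop. The arm below is a 12 mm round bar. Clear all round: take it from above, fingers closing along the stand's x, so that it can turn between them.
- lever_shaft (a point): Centre of the lever's turning, in the plane in which the knob swings, 100 mm above the table.
- catch (a joint): Hook catch angle, rad: 0 shut (hook over a pin on the lever), hard stop at 1.2, clear of the pin from about 0.1. Grows as the top of its thumb lever is pushed towards the stand's -y, away from the lever. Stays where it is left (friction, about 1 N at the peg).
- catch_peg (a point): Middle of the catch's thumb peg: level steel pin, 10 mm diameter, 48 mm long, along the stand's x, on top of the upright thumb lever, 65 mm above the pivot, 215 mm above the table when shut. At the stop it is 61 mm further to the stand's -y and 41 mm lower. Its outer 40 mm, towards the stand's -x, stands clear.
- catch_pivot (a point): The catch's pivot, 150 mm above the table; the catch turns here about a line along the stand's x.
- shaft: Bystander in the other rack: solid steel shaft, 32 mm diameter with a 18 mm stub at each end, 134 mm long in all, origin at its middle, y along its length. Not the part wanted.
- ring_gauge: Bystander: steel ring gauge, 64 mm diameter, 20 mm high, origin under its centre.
- caliper: Bystander: digital caliper lying flat, 230 mm long, origin at its underside near its middle.
- bush: Bystander: brass flanged bush standing on its 52 mm flange, 34 mm high, origin under its centre.
- driver: Bystander: screwdriver lying on the table, origin under its middle.
- brush: Bystander: cleaning brush lying on the table, origin under its middle.
- cleaner: Bystander: white plastic bottle, 56 mm diameter, 140 mm high, origin under its centre.
Mind the look-alikes: they are no part of the job. What is shaped like the sleeve but purple is not meant.

How it is judged:
On the way, in this order (a step that is already met when the one before it is completed fails the run):
1. the sleeve lies in the two V rests between foot and anvil, let go and still, with the lever at rest (x of sleeve in the frame of nest between -0.004 and 0.004 m and z of sleeve in the frame of nest between -0.004 and 0.004 m and angle between the y axis of sleeve and the y axis of stand, either way round below 0.08 rad and y of sleeve in the frame of nest between -0.015 and 0.015 m and contact force between the fingers and sleeve below 0.2 N and linear speed of sleeve below 0.02 m/s and value of joint lever below 0.1 rad), for 0.2 s.
2. the hook catch is flipped clear while the lever is still at rest (value of joint catch above 0.7 rad and value of joint lever below 0.15 rad), for 0.1 s.
3. the lever is pulled to its stop with the foot bearing on the sleeve (value of joint lever above 0.85 rad and contact force between foot and sleeve above 8 N), for 0.2 s.
At the end, for the whole second after the job is handed in: The robot holds the lever within 0.1 rad of its stop with over 2 N; the catch is open over 0.7 rad; the sleeve lies in both V rests (axis within 4 mm and 0.08 rad of the test axis), not touched by the fingers, pressed by the foot against the anvil with over 8 N (all of step 3 and velocity of joint lever below 0.1 rad/s and value of joint catch above 0.7 rad and contact force between sleeve and stand above 8 N and contact force between the fingers and sleeve below 0.2 N and contact force between any of the fingers, the arm and lever above 2 N and x of sleeve in the frame of nest between -0.004 and 0.004 m and z of sleeve in the frame of nest between -0.004 and 0.004 m and angle between the y axis of sleeve and the y axis of stand, either way round below 0.08 rad); the arm keeps its last pose, push and grip.
It fails at once if the sleeve is squeezed with more than 40 N on a side (contact force between the fingers and sleeve above 80 N).
It fails at once if the sleeve is dropped on the table (height (world z) of sleeve below 0.03 m).
It fails at once if the lever is forced while its catch is shut (value of joint lever above 0.15 rad and value of joint catch below 0.25 rad).
It fails at once if another thing on the table is disturbed (distance of any of shaft, ring_gauge, caliper, bush, driver, brush, cleaner from where it was at the start of the episode above 0.03 m).
It also fails if it takes over 64 s, if anything falls off the work surface, if the arm or the gripper's body presses on something with over 40 N, if the wrist force passes 120 N, or if a joint passes its speed limit or range.

## Working session

There is one attempt and no reset: what is moved stays moved. The work goes in short steps, Python scripts to look and compute and a tool call to move; the robot and the scene stay as the last step left them, time stands still between calls to the robot, and variables do not carry over. Pictures are saved under pics/ and viewed, at most 11 in all, crops included, and the job is handed in when it is done.

Besides the shell and the picture viewer there is one more tool, called after ">>>" as name(argument=value, ...) on one line, values as JSON. send_rows: Moves the arm, as the interface text tells. Its arguments: {"type":"object","properties":{"motion":{"type":"array","items":{"type":"array","items":{"type":"number"}}}},"required":["motion"]}

```bash
mkdir -p pics; ls
python3 - <<'E'
from bench import ctrl
import cv2,numpy as np
o=ctrl.get_obs();print(o)
for n in("top","side"):
    c=ctrl.camera(n);cv2.imwrite(f"pics/{n}0.png",cv2.resize(c["color"][:,:,::-1],(784,588)));np.savez(f"{n}0.npz",**c)
    print(n,c["mtx"],c["extrinsics"])
E
```

```text
pics
{'time_s': 0.0, 'q': array([ 9.10708347e-01,  1.81541864e-01,  1.60800157e+00,  2.56493096e-05,
        1.35377614e+00, -2.06282606e-01]), 'dq': array([ 3.78830217e-05, -4.88345747e-04, -1.26565149e-03, -1.21972773e-03,
       -1.25239201e-03, -3.53487130e-04]), 'joint_efforts': array([ 7.87727222e-04, -4.44864035e+01, -3.51339304e+01, -1.38934465e-04,
        8.86649854e-03, -1.31377737e-05]), 'eef_pos': array([0.25170306, 0.51638115, 0.23038679]), 'eef_rot': array([-3.73813101e-04,  2.24963302e-01,  9.74366854e-01, -7.78446381e-04]), 'wrist_force': array([0.07025784, 0.2973866 , 0.54371816]), 'torque': array([-0.01759536,  0.00715341,  0.01261901]), 'grasp_force': 0.0, 'opening': 1.0014027025375953}
top [[445.83715684   0.         270.58501297]
 [  0.         445.83715684 207.60598864]
 [  0.           0.           1.        ]] [[ 0.06514156 -0.97460475  0.21424789  0.25922617]
 [-0.99786645 -0.06268096  0.01826581  0.06338468]
 [-0.00437268 -0.21498065 -0.97660852  1.54626414]
 [ 0.          0.          0.          1.        ]]
side [[517.60147454   0.         279.58008135]
 [  0.         517.60147454 202.32905955]
 [  0.           0.           1.        ]] [[-0.96818429 -0.1840842   0.16950572  0.32627549]
 [-0.24982615  0.74991698 -0.61254503  0.90596458]
 [-0.01435536 -0.63540344 -0.77204689  1.21753669]
 [ 0.          0.          0.          1.        ]]
```

View pics/top0.png

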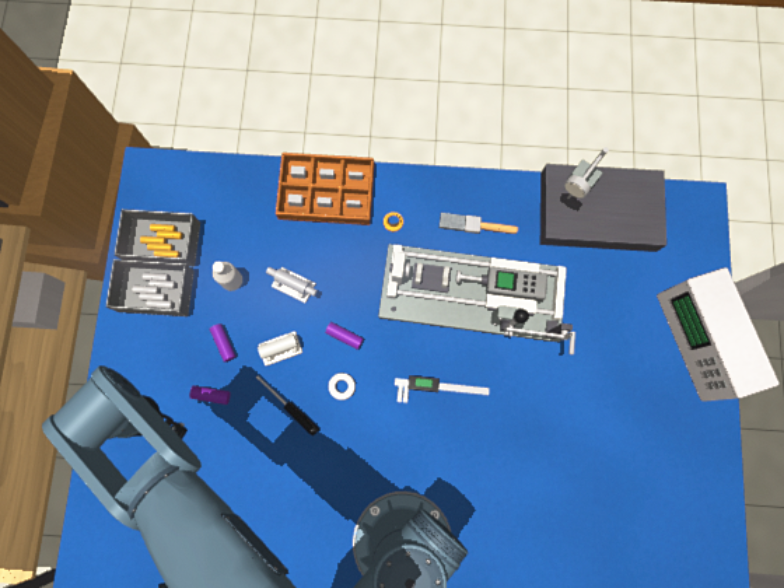

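View pics/side0.png

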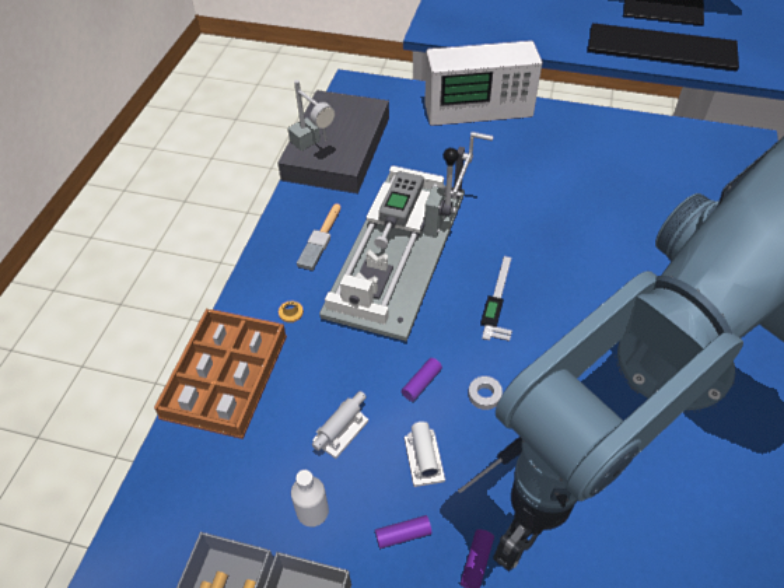

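Top view (784 px scale): the sleeve candidates are the white or grey tube in a rack at (280,347), the stubbed shaft in a rack at (292,281), and purple tubes at (345,335), (222,342) and (209,395). I choose (280,347), because it is plain, aluminium-coloured and has no stubs. The stand is at (475,300), with the knob at (521,316) and the catch peg near (572,340).

```bash
cat > h.py <<'E'
import numpy as np,cv2
def load(n): return dict(np.load(n+".npz"))
def snap(n,tag):
    from bench import ctrl
    c=ctrl.camera(n);np.savez(tag+".npz",**c);return c
def cloud(c):
    h,w=c["z_map"].shape;u,v=np.meshgrid(np.arange(w),np.arange(h));z=c["z_map"]
    K=c["mtx"];p=np.stack([(u-K[0,2])/K[0,0]*z,(v-K[1,2])/K[1,1]*z,z],-1)
    E=c["extrinsics"];P=p@E[:3,:3].T+E[:3,3];P[z==0]=np.nan;return P
def plane(c,u,v,h):
    K=c["mtx"];E=c["extrinsics"];d=E[:3,:3]@np.array([(u-K[0,2])/K[0,0],(v-K[1,2])/K[1,1],1]);o=E[:3,3]
    return o+d*(h-o[2])/d[2]
def proj(c,X):
    E=c["extrinsics"];p=E[:3,:3].T@(np.asarray(X)-E[:3,3]);q=c["mtx"]@p;return q[:2]/q[2]
E
python3 - <<'E'
from h import *
t=load("top0");s=load("side0")
def crop(c,x,y,w,h,W,H): return cv2.resize(c["color"][y:y+h,x:x+w,::-1],(W,H),interpolation=cv2.INTER_CUBIC)
a=crop(t,265,165,160,100,480,300);b=crop(t,175,225,50,47,320,300)
d=crop(s,220,85,140,165,254,300);e=crop(s,280,290,45,60,225,300)
f=crop(s,300,85,60,56,321,300)
im=np.vstack([np.hstack([a,b]),np.hstack([d,e,f])])
cv2.imwrite("pics/m1.png",im)
P=cloud(t);Q=cloud(s)
for nm,c,C,box in(("top",t,P,(180,232,222,268)),("side",s,Q,(285,295,320,350))):
    x0,y0,x1,y1=box;R=C[y0:y1,x0:x1].reshape(-1,3)
    m=R[:,2]>.05;print(nm,m.sum(),R[m].mean(0),R[m].max(0))
    xy=R[m][:,:2];u,S,V=np.linalg.svd(xy-xy.mean(0),full_matrices=False);print(V[0],np.ptp((xy-xy.mean(0))@V[0]),np.ptp((xy-xy.mean(0))@V[1]))
# stand plate outline: table-level dark; use points 25..35mm high
for nm,C in(("top",P),("side",Q)):
    m=(np.abs(C[...,2]-.03)<.006)&(C[...,0]>.35)&(C[...,0]<.75)&(C[...,1]<.1)&(C[...,1]>-.5)
    m=cv2.morphologyEx(m.astype(np.uint8),cv2.MORPH_OPEN,np.ones((3,3)));n,l,st,_=cv2.connectedComponentsWithStats(m)
    k=1+st[1:,4].argmax();X=C[m>0][:,:2].astype(np.float32)
    print(nm,st[1:].tolist(),cv2.minAreaRect(X),cv2.boxPoints(cv2.minAreaRect(X)).tolist())
# knob
for nm,c,C in(("top",t,P),("side",s,Q)):
    m=(C[...,2]>.225)&(C[...,0]>.3)&(C[...,1]<.1)&(C[...,1]>-.45)&(C[...,0]<.7)&(c["color"].max(-1)<70)
    print(nm,m.sum(),C[m].mean(0),C[m].min(0),C[m].max(0),np.argwhere(m).mean(0))
E
```

```text
top 236 [0.43594953 0.3265343  0.05825237] [0.46517046 0.37267421 0.06862463]
[ 0.39345144 -0.9193454 ] 0.08964979774847656 0.032014235968017064
side 425 [0.43331611 0.33001754 0.05769458] [0.46385317 0.37351186 0.06581822]
[-0.41112141  0.9115806 ] 0.09215608599388198 0.03137935481558077
top [[287, 176, 4, 3, 12], [298, 177, 22, 6, 79], [275, 181, 5, 17, 55], [321, 181, 3, 3, 9], [325, 181, 11, 4, 36], [337, 182, 11, 5, 41], [284, 184, 16, 24, 124], [305, 185, 3, 3, 9], [309, 186, 5, 4, 19], [315, 186, 15, 7, 66], [331, 189, 17, 9, 98], [388, 189, 5, 4, 18], [321, 194, 26, 21, 256], [383, 197, 13, 24, 132], [274, 199, 3, 3, 9], [273, 203, 4, 3, 12], [273, 208, 81, 30, 1069], [312, 208, 5, 3, 15], [319, 209, 3, 3, 9], [271, 217, 6, 10, 54], [369, 224, 25, 13, 174], [368, 237, 4, 3, 12], [373, 238, 5, 3, 15], [381, 239, 3, 3, 9], [387, 240, 3, 3, 9]] ((0.6066263914108276, -0.12680019438266754), (0.42271384596824646, 0.1914237141609192), 85.82379150390625) [[0.4957767724990845, -0.3306258022785187], [0.6866922378540039, -0.3445660471916199], [0.7174760103225708, 0.0770254135131836], [0
[... 246 characters left out ...]
, 24], [237, 192, 10, 16, 62], [277, 198, 3, 3, 9], [274, 205, 3, 3, 9], [267, 213, 6, 5, 27], [228, 220, 41, 14, 235]] ((0.6036621928215027, -0.12287236750125885), (0.4222933053970337, 0.19061748683452606), 85.90821075439453) [[0.49353015422821045, -0.32668009400367737], [0.683661699295044, -0.34028151631355286], [0.7137942314147949, 0.08093535900115967], [0.5236626863479614, 0.09453678131103516]]
top 77 [ 0.50657782 -0.21172151  0.26056296] [ 0.49457582 -0.22751785  0.24249483] [ 0.51945308 -0.19837811  0.26889463] [225.58441558 371.90909091]
side 98 [ 0.50503626 -0.20569181  0.25522286] [ 0.49184989 -0.22121051  0.23104634] [ 0.51944453 -0.19495359  0.26941835] [111.52040816 321.74489796]
```

View pics/m1.png

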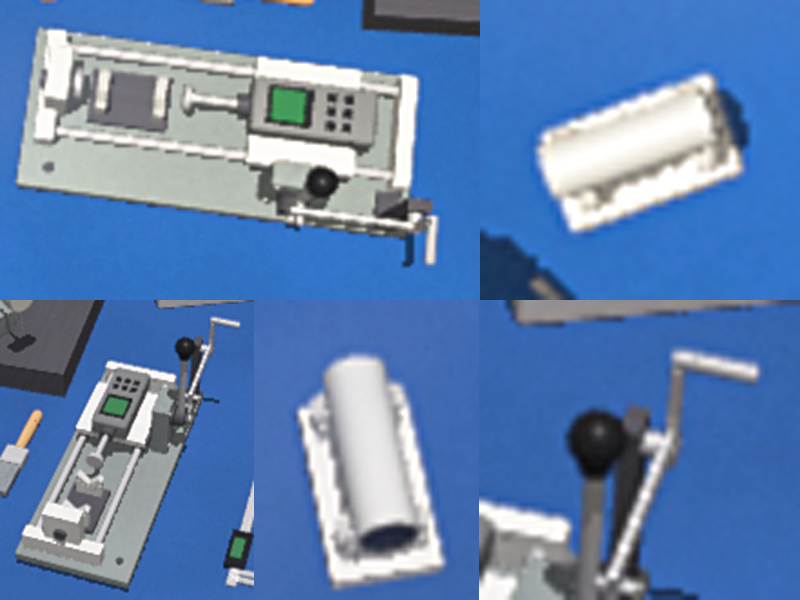

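The montage confirms the choice: a plain tube with a dark bore at (350,450). The stand's V rests show at (103,92) and (160,100), the knob at (322,182), and the peg at (431,240) in the top crop and (720,368) in the side crop. Next I work out the stand frame.

Run:
```python
from h import *
np.set_printoptions(precision=4,suppress=True)
yaw=-.0729;R=np.array([[np.cos(yaw),-np.sin(yaw)],[np.sin(yaw),np.cos(yaw)]])
for n,o in(("top",(.6256,-.1318)),("side",(.6227,-.1283))):
    c=load(n+"0");C=cloud(c);S=C.copy();S[...,:2]=(C[...,:2]-o)@R
    X=S.reshape(-1,3);col=c["color"].reshape(-1,3)
    def rep(l,m):
        print(n,l,m.sum(),*( (X[m].min(0),X[m].mean(0),X[m].max(0)) if m.any() else ()))
    b=(np.abs(X[:,0])<.03)&(X[:,2]>.058)&(X[:,2]<.11)
    h,e=np.histogram(X[b][:,1],np.arange(-.1,.22,.006));print([(round(a,3),k) for a,k in zip(e,h) if k])
    z=(np.abs(X[:,1]-.10)<.05)&(np.abs(X[:,2]-.05)<.008)
    for sg in(-1,1): rep("rod%d"%sg,z&(np.abs(X[:,0]-sg*.05)<.015))
    rep("anvilpost",(X[:,2]>.112)&(X[:,2]<.13)&(X[:,1]>.1)&(X[:,1]<.22)&(abs(X[:,0])<.08))
    rep("peg",(X[:,2]>.205)&(X[:,2]<.23)&(X[:,1]<-.12)&(X[:,1]>-.35)&(X[:,0]<-.1)&(X[:,0]>-.25))
    rep("knob",(X[:,2]>.236)&(X[:,1]<-.0)&(X[:,1]>-.2)&(X[:,0]<-.04)&(X[:,0]>-.2)&(col.max(1)<80))
    m=(X[:,2]>.19)&(X[:,1]<-.0)&(X[:,1]>-.35)&(X[:,0]<-.04)&(X[:,0]>-.25)
    i=np.where(m)[0];print("hi all",len(i))
    for j in i[::6]: print("  ",X[j],col[j]) if col[j].max()>80 else 0
```

```text
[(np.float64(-0.1), np.int64(29)), (np.float64(-0.094), np.int64(26)), (np.float64(-0.088), np.int64(33)), (np.float64(-0.082), np.int64(25)), (np.float64(-0.076), np.int64(27)), (np.float64(-0.07), np.int64(33)), (np.float64(-0.064), np.int64(28)), (np.float64(-0.058), np.int64(30)), (np.float64(-0.052), np.int64(28)), (np.float64(-0.046), np.int64(34)), (np.float64(-0.04), np.int64(45)), (np.float64(-0.034), np.int64(15)), (np.float64(-0.028), np.int64(14)), (np.float64(-0.022), np.int64(10)), (np.float64(-0.016), np.int64(6)), (np.float64(-0.01), np.int64(6)), (np.float64(-0.004), np.int64(6)), (np.float64(0.002), np.int64(3)), (np.float64(0.008), np.int64(6)), (np.float64(0.014), np.int64(4)), (np.float64(0.02), np.int64(5)), (np.float64(0.026), np.int64(4)), (np.float64(0.032), np.int64(18)), (np.float64(0.038), np.int64(8)), (np.float64(0.056), np.int64(12)), (np.float64(0.062), np.int64(26)), (np.float64(0.068), np.int64(12)), (np.float64(0.122), np.int64(13)), (np.float64(0.128), np.int64(25)), (np.float64(0.134), np.int64(10)), (np.float64(0.152), np.int64(10)), (np.float64(
[... 3281 characters left out ...]
0.2177] [190 187 184]
   [-0.162  -0.2138  0.2201] [227 222 223]
   [-0.1385 -0.2117  0.2121] [ 80  91 122]
   [-0.157  -0.2098  0.2182] [180 174 174]
   [-0.1278 -0.2061  0.21  ] [118 115 113]
   [-0.1664 -0.2092  0.2172] [158 151 152]
   [-0.124  -0.2123  0.1966] [116 113 117]
   [-0.1282 -0.2097  0.1919] [110 106 108]
   [-0.0991 -0.0831  0.245 ] [ 42  76 129]
   [-0.1033 -0.0924  0.2235] [ 57  83 127]
   [-0.1089 -0.0819  0.2301] [94 92 97]
   [-0.1098 -0.0912  0.2187] [101  97  97]
   [-0.1128 -0.0919  0.2152] [96 94 94]
   [-0.109  -0.0846  0.2127] [94 93 93]
   [-0.1133 -0.0919  0.2039] [ 99  96 100]
   [-0.1095 -0.0846  0.2014] [101  97  96]
   [-0.1094 -0.0868  0.1917] [117 114 113]
```

>>> send_rows(motion=[[0,0,0,-24.7,-8.9,8,-1],[0,0,0,-24.7,-8.9,8,-1],[0,0,0,-24.7,-8.9,8,-1],[0,0,0,-24.7,-8.9,8,-1],[0,0,0,-24.7,-8.9,8,-1],[0,0,0,-24.7,-8.9,8,-1],[0,0,0,-24.7,-8.9,8,-1],[0,0,0,-24.7,-8.9,8,-1],[0,0,0,-24.7,-8.9,8,-1],[0,0,0,-24.7,-8.9,8,-1]])

```text
time_s: 1.1
eef_pos: [0.4354, 0.3276, 0.1506]
eef_rot: [-0.0, 0.225, 0.974, -0.0]
wrist_force: [0.3, 0.3, 0.3]
opening: 0.999
grasp_force: 0.0
```

>>> send_rows(motion=[[0,0,8,0,0,0,-0.6],[0,0,8,0,0,0,-0.6],[0,0,8,0,0,0,-0.6],[0,0,8,0,0,0,-0.6],[0,0,8,0,0,0,-0.6],[0,0,0,0,0,0,-0.6],[0,0,0,0,0,0,-0.6],[0,0,0,0,0,0,-0.6],[0,0,0,0,0,0,-0.6],[0,0,0,0,0,0,-0.6]])

```text
time_s: 2.1
eef_pos: [0.435, 0.3286, 0.1513]
eef_rot: [0.0, 0.544, 0.839, -0.0]
wrist_force: [-0.2, 0.7, -0.4]
opening: 0.798
grasp_force: 0.0
```

```bash
cat >> h.py <<'E'
def pose(tgt=None,yaw=None):
    from bench import ctrl
    from scipy.spatial.transform import Rotation as Ro
    o=ctrl.get_obs();q=o["eef_rot"];R=Ro.from_quat([q[1],q[2],q[3],q[0]]).as_matrix()
    yw=np.degrees(np.arctan2(R[1,1],R[0,1]))
    print("t",round(o["time_s"],2),"pos",np.round(o["eef_pos"],4),"yawY",round(yw,2),"tilt",np.round(R[:,2],3),"open",round(o["opening"],4),"gf",round(o["grasp_force"],2),"F",np.round(o["wrist_force"],1))
    if tgt is not None: print(" tool-frame shift mm",np.round(R.T@(np.array(tgt)-o["eef_pos"])*1000,1), "" if yaw is None else "rz %.2f"%(yw-yaw))
    return o,R
E
python3 - <<'E'
from h import *
pose([.4346,.3283,.06],23.7)
m=[]
for n in("top","side"):
    c=snap(n,n+"1");C=cloud(c);p=proj(c,[.4346,.3283,.06]);u,v=p.astype(int)
    im=c["color"][max(v-40,0):v+40,u-50:u+50,::-1];m.append(cv2.resize(im,(400,320),interpolation=2))
    X=C[v-60:v+60,u-60:u+60].reshape(-1,3);k=(X[:,2]>.12)&(X[:,2]<.17);print(n,p,k.sum(),X[k].mean(0))
cv2.imwrite("pics/m2.png",np.hstack(m))
E
```

```text
t 2.1 pos [0.435  0.3286 0.1513] yawY 24.06 tilt [ 0. -0. -1.] open 0.7983 gf 0.0 F [-0.2  0.7 -0.4]
 tool-frame shift mm [-0.1 -0.5 91.3] rz 0.36
top [197.04224379 246.9974061 ] 57 [0.60052656 0.46705754 0.13897129]
side [302.50001633 317.78292699] 23 [0.42183707 0.32943333 0.16522811]
```

View pics/m2.png

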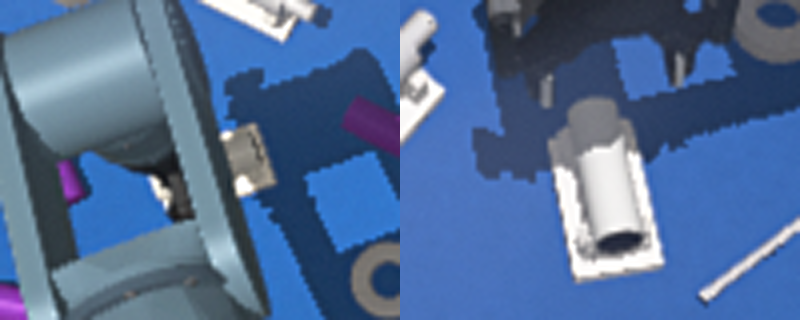

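Side crop: the fingertips at (545,100) and (680,80) straddle the sleeve at (605,180), in line with its middle. I go down.

>>> send_rows(motion=[[0,0,0.3,0,-0.5,14,-0.6],[0,0,0,0,0,14,-0.5],[0,0,0,0,0,14,-0.4],[0,0,0,0,0,14,-0.3],[0,0,0,0,0,14,-0.2],[0,0,0,0,0,14,-0.1],[0,0,0,0,0,14,0],[0,0,0,0,0,14,0.05],[0,0,0,0,0,12,0.1],[0,0,0,0,0,0,0.1]])

```text
time_s: 3.2
eef_pos: [0.4332, 0.3277, 0.0252]
eef_rot: [-0.001, 0.547, 0.837, -0.002]
wrist_force: [0.1, -0.0, 0.7]
opening: 0.45
grasp_force: 0.0
```

Run:
```python
from h import *
pose([.4346,.3283,.027],23.7)
c=snap("side","side2");p=proj(c,[.4346,.3283,.06]);u,v=p.astype(int)
cv2.imwrite("pics/m3.png",cv2.resize(c["color"][v-40:v+40,u-50:u+50,::-1],(600,480),interpolation=2))
```

```text
t 3.2 pos [0.4332 0.3277 0.0252] yawY 23.69 tilt [-0.003 -0.002 -1.   ] open 0.4503 gf 0.0 F [ 0.1 -0.   0.7]
 tool-frame shift mm [ 0.   1.5 -1.8] rz -0.01
```

View pics/m3.png

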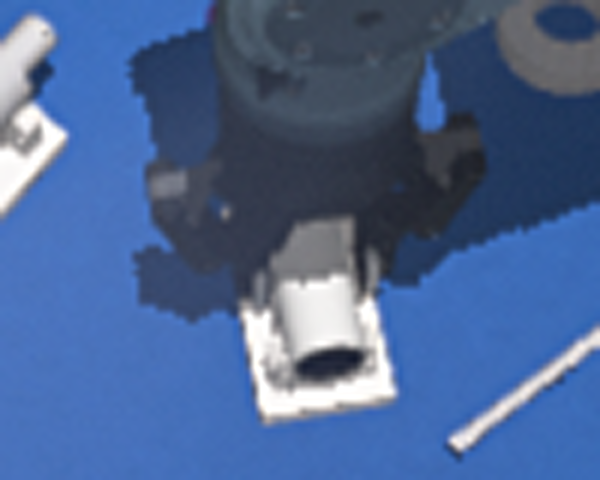

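The fingers sit either side of the sleeve, at (260,285) and (372,265). I close in small steps and watch the force.

>>> send_rows(motion=[[0,0,0,0,1,0,0.14],[0,0,0,0,0,0,0.16],[0,0,0,0,0,0,0.18],[0,0,0,0,0,0,0.19],[0,0,0,0,0,0,0.2],[0,0,0,0,0,0,0.21],[0,0,0,0,0,0,0.22],[0,0,0,0,0,0,0.23],[0,0,0,0,0,0,0.23],[0,0,0,0,0,0,0.23]])

```text
time_s: 4.25
eef_pos: [0.4354, 0.3287, 0.0272]
eef_rot: [-0.0, 0.547, 0.837, -0.0]
wrist_force: [-1.1, 0.5, -0.4]
opening: 0.386
grasp_force: 0.4
```

>>> send_rows(motion=[[0,0,0,0,0,0,0.235],[0,0,0,0,0,0,0.235],[0,0,0,0,0,0,0.24],[0,0,0,0,0,0,0.24],[0,0,0,0,0,0,0.245],[0,0,0,0,0,0,0.245],[0,0,0,0,0,0,0.25],[0,0,0,0,0,0,0.25],[0,0,0,0,0,0,0.25],[0,0,0,0,0,0,0.25]])

```text
time_s: 5.25
eef_pos: [0.4351, 0.3286, 0.0271]
eef_rot: [-0.0, 0.547, 0.837, -0.0]
wrist_force: [-5.0, -2.5, 3.8]
opening: 0.379
grasp_force: 2.6
```

>>> send_rows(motion=[[0,0,0,0,-0.5,0,0.25],[0,0,0,0,-0.5,0,0.25],[0,0,0,0,0,0,0.255],[0,0,0,0,0,0,0.255],[0,0,0,0,0,0,0.26],[0,0,0,0,0,0,0.26],[0,0,0,0,0,0,0.26],[0,0,0,0,0,0,0.26],[0,0,0,0,0,0,0.26],[0,0,0,0,0,0,0.26]])

```text
time_s: 6.25
eef_pos: [0.4349, 0.3284, 0.0274]
eef_rot: [0.0, 0.547, 0.837, 0.0]
wrist_force: [0.5, 0.2, 0.4]
opening: 0.37
grasp_force: 6.4
```

>>> send_rows(motion=[[0,0,0,0,0,0,0.265],[0,0,0,0,0,0,0.265],[0,0,0,0,0,0,0.27],[0,0,0,0,0,0,0.27],[0,0,0,0,0,0,0.275],[0,0,0,0,0,0,0.275],[0,0,0,0,0,0,0.28],[0,0,0,0,0,0,0.28],[0,0,0,0,0,0,0.28],[0,0,0,0,0,0,0.28]])

```text
time_s: 7.25
eef_pos: [0.4349, 0.3284, 0.0275]
eef_rot: [0.0, 0.547, 0.837, 0.0]
wrist_force: [2.8, 0.6, 1.2]
opening: 0.366
grasp_force: 23.4
```

23 N a side. I lift.

>>> send_rows(motion=[[0,0,0,0,0,-5,0.28],[0,0,0,0,0,-10,0.28],[0,0,0,0,0,-15,0.28],[0,0,0,0,0,-20,0.28],[0,0,0,0,0,-20,0.28],[0,0,0,0,0,-20,0.28],[0,0,0,0,0,-20,0.28],[0,0,0,0,0,-15,0.28],[0,0,0,0,0,-10,0.28],[0,0,0,0,0,-5,0.28]])

```text
time_s: 8.25
eef_pos: [0.4349, 0.3286, 0.1691]
eef_rot: [0.001, 0.547, 0.837, 0.001]
wrist_force: [0.4, 0.6, -0.4]
opening: 0.366
grasp_force: 23.3
```

Run:
```python
from h import *
pose([.6312,-.0338,.1675],-4.2)
```

```text
t 8.25 pos [0.4349 0.3286 0.1691] yawY 23.7 tilt [ 0.002  0.001 -1.   ] open 0.3665 gf 23.3 F [ 0.4  0.6 -0.4]
 tool-frame shift mm [-410.7   34.     1.6] rz 27.90
```

Shift in two calls, about 20.5 mm a row for 20 rows, then turn.

>>> send_rows(motion=[[0,0,0,-8,0.7,0,0.28],[0,0,0,-16,1.3,0,0.28],[0,0,0,-23,1.9,0,0.28],[0,0,0,-23,1.9,0,0.28],[0,0,0,-23,1.9,0,0.28],[0,0,0,-23,1.9,0,0.28],[0,0,0,-23,1.9,0,0.28],[0,0,0,-23,1.9,0,0.28],[0,0,0,-23,1.9,0,0.28],[0,0,0,-23,1.9,0,0.28]])

```text
time_s: 9.25
eef_pos: [0.5336, 0.1433, 0.1661]
eef_rot: [-0.001, 0.547, 0.837, -0.001]
wrist_force: [-1.0, 0.5, -0.2]
opening: 0.365
grasp_force: 23.3
```

>>> send_rows(motion=[[0,0,0,-23,1.9,0,0.28],[0,0,0,-23,1.9,0,0.28],[0,0,0,-23,1.9,0,0.28],[0,0,0,-23,1.9,0,0.28],[0,0,0,-23,1.9,0,0.28],[0,0,0,-23,1.9,0,0.28],[0,0,0,-23,1.9,0,0.28],[0,0,0,-23,1.9,0,0.28],[0,0,0,-14,1.4,0,0.28],[0,0,0,-6,0.5,0,0.28]])

```text
time_s: 10.25
eef_pos: [0.6315, -0.0366, 0.1663]
eef_rot: [-0.001, 0.547, 0.837, -0.0]
wrist_force: [1.0, 1.1, -0.6]
opening: 0.367
grasp_force: 23.3
```

>>> send_rows(motion=[[0,0,2,0,0,0,0.28],[0,0,4,0,0,0,0.28],[0,0,5,0,0,0,0.28],[0,0,6,0,0,0,0.28],[0,0,5,0,0,0,0.28],[0,0,4,0,0,0,0.28],[0,0,1.9,0,0,0,0.28],[0,0,0,0,0,0,0.28],[0,0,0,0,0,0,0.28],[0,0,0,0,0,0,0.28]])

```text
time_s: 11.25
eef_pos: [0.6314, -0.0348, 0.1671]
eef_rot: [-0.0, 0.732, 0.681, -0.0]
wrist_force: [-0.2, 0.2, -1.0]
opening: 0.363
grasp_force: 23.3
```

Run:
```python
from h import *
pose([.6312,-.0338,.0675],-4.2)
yaw=-.0729;R=np.array([[np.cos(yaw),-np.sin(yaw)],[np.sin(yaw),np.cos(yaw)]])
m=[]
for n,o in(("top",(.6256,-.1318)),("side",(.6227,-.1283))):
    c=snap(n,n+"3");u,v=proj(c,[.6312,-.0338,.18]).astype(int)
    m.append(cv2.resize(c["color"][v-50:v+50,u-50:u+50,::-1],(400,400),interpolation=2))
    C=cloud(c);S=C.copy();S[...,:2]=(C[...,:2]-o)@R;X=S.reshape(-1,3);col=c["color"].reshape(-1,3).astype(int)
    k=(X[:,2]>.165)&(X[:,2]<.21)&(abs(X[:,0])<.03)&(abs(X[:,1]-.0965)<.06)&(col.min(1)>130)
    print(n,k.sum(),X[k].min(0),X[k].mean(0),X[k].max(0))
cv2.imwrite("pics/m4.png",np.hstack(m))
```

```text
t 11.25 pos [ 0.6314 -0.0348  0.1671] yawY -4.14 tilt [-0.  0. -1.] open 0.3628 gf 23.32 F [-0.2  0.2 -1. ]
 tool-frame shift mm [ 1.  -0.2 99.6] rz 0.06
top 88 [-0.01581242  0.05264778  0.18129448] [-0.0039083   0.1202017   0.19756901] [0.01720079 0.1420056  0.20748242]
side 122 [-0.01537424  0.05855718  0.17731437] [-0.00260689  0.11646568  0.19709584] [0.01661369 0.14066791 0.20416428]
```

View pics/m4.png

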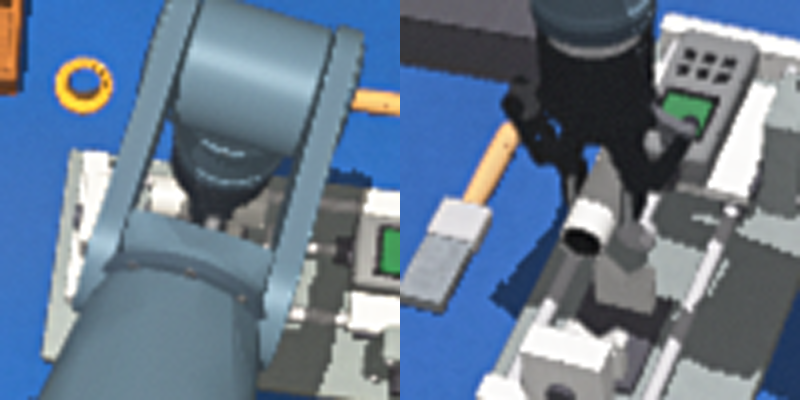

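The sleeve is held level over the V rests (side crop at (595,225)), in line with them and centred within 1 mm. I lower it.

>>> send_rows(motion=[[0,0,0,1,0,6,0.28],[0,0,0,0,0,12,0.28],[0,0,0,0,0,14,0.28],[0,0,0,0,0,14,0.28],[0,0,0,0,0,14,0.28],[0,0,0,0,0,12,0.28],[0,0,0,0,0,10,0.28],[0,0,0,0,0,7,0.28],[0,0,0,0,0,4,0.28],[0,0,0,0,0,3,0.28]])

```text
time_s: 12.35
eef_pos: [0.6318, -0.0341, 0.0711]
eef_rot: [0.0, 0.733, 0.681, 0.0]
wrist_force: [-0.4, 0.1, -0.9]
opening: 0.367
grasp_force: 23.3
```

>>> send_rows(motion=[[0,0,0,0,0,0.5,0.28],[0,0,0,0,0,0.5,0.28],[0,0,0,0,0,0.5,0.28],[0,0,0,0,0,0.5,0.28],[0,0,0,0,0,0.5,0.28],[0,0,0,0,0,0,0.28],[0,0,0,0,0,0,0.28],[0,0,0,0,0,0,0.28],[0,0,0,0,0,0,0.28],[0,0,0,0,0,0,0.28]])

```text
time_s: 13.35
eef_pos: [0.6317, -0.0341, 0.0688]
eef_rot: [0.0, 0.733, 0.681, 0.0]
wrist_force: [0.1, 0.6, -0.6]
opening: 0.368
grasp_force: 23.3
```

Run:
```python
from h import *
pose([.6312,-.0338,.0675],-4.2)
```

```text
t 13.35 pos [ 0.6317 -0.0341  0.0688] yawY -4.2 tilt [ 0. -0. -1.] open 0.3676 gf 23.32 F [ 0.1  0.6 -0.6]
 tool-frame shift mm [ 0.3 -0.5  1.3] rz 0.00
```

>>> send_rows(motion=[[0,0,0,0,0,0.3,0.28],[0,0,0,0,0,0.3,0.28],[0,0,0,0,0,0.3,0.28],[0,0,0,0,0,0.3,0.28],[0,0,0,0,0,0.3,0.28],[0,0,0,0,0,0.3,0.28],[0,0,0,0,0,0,0.28],[0,0,0,0,0,0,0.28],[0,0,0,0,0,0,0.28],[0,0,0,0,0,0,0.28]])

```text
time_s: 14.35
eef_pos: [0.6318, -0.0341, 0.0674]
eef_rot: [0.0, 0.733, 0.681, 0.0]
wrist_force: [-2.2, 0.3, 4.9]
opening: 0.364
grasp_force: 23.7
```

Seated: the rests push up with 5 N. I release, then lift.

>>> send_rows(motion=[[0,0,0,0,0,0,0.27],[0,0,0,0,0,0,0.26],[0,0,0,0,0,0,0.25],[0,0,0,0,0,0,0.24],[0,0,0,0,0,0,0.22],[0,0,0,0,0,0,0.15],[0,0,0,0,0,0,0.05],[0,0,0,0,0,0,-0.1],[0,0,0,0,0,0,-0.2],[0,0,0,0,0,0,-0.3]])

```text
time_s: 15.35
eef_pos: [0.6317, -0.0341, 0.067]
eef_rot: [0.0, 0.733, 0.681, 0.0]
wrist_force: [0.5, 0.1, -0.7]
opening: 0.652
grasp_force: 0.0
```

>>> send_rows(motion=[[0,0,0,0,0,0,-0.3],[0,0,0,0,0,0,-0.3],[0,0,0,0,0,-10,-0.3],[0,0,0,0,0,-20,-0.3],[0,0,0,0,0,-35,-0.3],[0,0,0,0,0,-35,-0.3],[0,0,0,0,0,-40,-0.3],[0,0,0,0,0,-40,-0.3],[0,0,0,0,0,-40,-0.3],[0,0,0,0,0,-20,-0.3]])

```text
time_s: 16.35
eef_pos: [0.6329, -0.0343, 0.3129]
eef_rot: [0.003, 0.732, 0.681, 0.002]
wrist_force: [1.7, -0.3, 0.7]
opening: 0.652
grasp_force: 0.0
```

Run:
```python
from h import *
np.set_printoptions(precision=4,suppress=True)
o=np.array([.6242,-.13]);y=-.0729;ex=np.array([np.cos(y),np.sin(y)]);ey=np.array([-np.sin(y),np.cos(y)])
w=lambda a,b,z:[*(o+ex*a+ey*b),z]
print("peg",w(-.152,-.2095,.215),"knob",w(-.112,-.0885,.25),"shaft",w(-.112,-.0885,.1))
pose(w(-.152,-.165,.30),-4.2)
R=np.array([ex,ey]).T
c=snap("side","side4");C=cloud(c);S=C.copy();S[...,:2]=(C[...,:2]-(.6227,-.1283))@R;X=S.reshape(-1,3)
k=(X[:,2]>.083)&(X[:,2]<.115)&(abs(X[:,0])<.03)&(abs(X[:,1]-.0965)<.055);print(k.sum(),X[k].min(0),X[k].mean(0),X[k].max(0))
u,v=proj(c,w(-.03,-.02,.15)).astype(int)
cv2.imwrite("pics/m5.png",cv2.resize(c["color"][v-80:v+80,u-80:u+80,::-1],(600,600),interpolation=2))
```

```text
peg [np.float64(0.45734469015765683), np.float64(-0.327872574091044), 0.215] knob [np.float64(0.5060515381168532), np.float64(-0.21010737141266478), 0.25] shaft [np.float64(0.5060515381168532), np.float64(-0.21010737141266478), 0.1]
t 16.35 pos [ 0.6329 -0.0343  0.3129] yawY -4.19 tilt [ 0.007 -0.002 -1.   ] open 0.6518 gf 0.0 F [ 1.7 -0.3  0.7]
 tool-frame shift mm [-261.1 -153.8   12.1] rz 0.01
294 [-0.0167  0.0453  0.0838] [-0.0025  0.0982  0.0967] [0.0166 0.1419 0.1081]
```

View pics/m5.png

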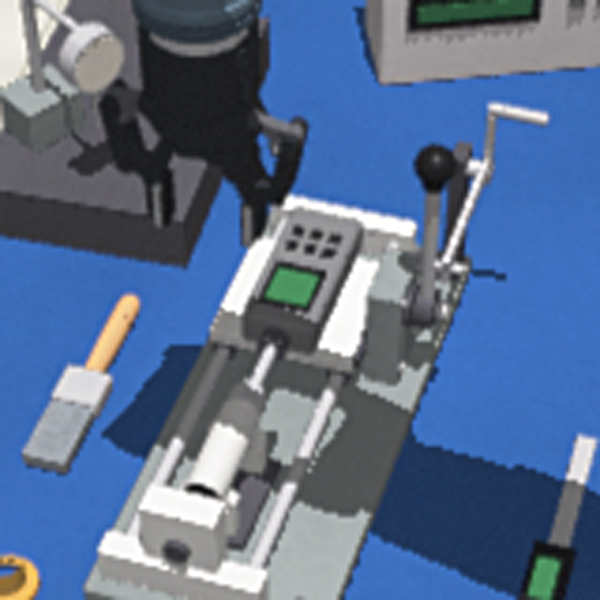

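The sleeve lies in both rests, at (220,450) in the crop, between foot and anvil, with its top at 0.101 m. Next is the catch: close the fingers and come down on the +y side of the peg (520,113).

>>> send_rows(motion=[[0,0,0,-26.6,-16,0,0],[0,0,0,-26.6,-16,0,0.5],[0,0,0,-26.6,-16,0,1],[0,0,0,-26.6,-16,0,1],[0,0,0,-26.6,-16,0,1],[0,0,0,-26.6,-16,0,1],[0,0,0,-26.6,-16,0,1],[0,0,0,-26.6,-16,0,1],[0,0,0,-26.6,-16,0,1],[0,0,0,-26.6,-16,0,1]])

```text
time_s: 17.4
eef_pos: [0.4516, -0.2884, 0.3071]
eef_rot: [0.0, 0.733, 0.681, -0.0]
wrist_force: [1.3, -0.3, -0.0]
opening: 0.001
grasp_force: 0.0
```

```bash
cat >> h.py <<'E'
def w(a,b,z):
    y=-.0729;return [.6242+np.cos(y)*a-np.sin(y)*b,-.13+np.sin(y)*a+np.cos(y)*b,z]
E
python3 - <<'E'
from h import *
pose(w(-.158,-.17,.175),-4.2)
E
```

```text
t 17.4 pos [ 0.4516 -0.2884  0.3071] yawY -4.2 tilt [ 0. -0. -1.] open 0.0012 gf 0.0 F [ 1.3 -0.3 -0. ]
 tool-frame shift mm [  0.6   2.6 132.1] rz 0.00
```

>>> send_rows(motion=[[0,0,0,0,0,7,1],[0,0,0,0,1,14,1],[0,0,0,0,0,16,1],[0,0,0,0,0,16,1],[0,0,0,0,0,16,1],[0,0,0,0,0,16,1],[0,0,0,0,0,16,1],[0,0,0,0,0,14,1],[0,0,0,0,0,10,1],[0,0,0,0,0,7,1]])

```text
time_s: 18.4
eef_pos: [0.4536, -0.2869, 0.1737]
eef_rot: [-0.001, 0.732, 0.681, 0.0]
wrist_force: [0.4, 0.2, 0.6]
opening: -0.001
grasp_force: 0.0
```

>>> send_rows(motion=[[0,0,0,-5,0,0,1],[0,0,0,-6,0,0,1],[0,0,0,-7,0,1,1],[0,0,0,-7,0,1,1],[0,0,0,-7,0,1,1],[0,0,0,-7,0,1,1],[0,0,0,-7,0,2,1],[0,0,0,-7,0,2,1],[0,0,0,-7,0,3,1],[0,0,0,-7,0,3,1]])

```text
time_s: 19.4
eef_pos: [0.4485, -0.355, 0.1605]
eef_rot: [-0.0, 0.733, 0.681, 0.0]
wrist_force: [0.5, 2.0, -0.6]
opening: 0.001
grasp_force: 0.0
```

Run:
```python
from h import *
pose(w(-.158,-.255,.160),-4.2)
```

```text
t 19.4 pos [ 0.4485 -0.355   0.1605] yawY -4.2 tilt [-0.  0. -1.] open 0.0006 gf 0.0 F [ 0.5  2.  -0.6]
 tool-frame shift mm [-17.8   0.8   0.5] rz -0.00
```

>>> send_rows(motion=[[0,0,0,-3,0,0,1],[0,0,0,-3,0,0,1],[0,0,0,-3,0,0,1],[0,0,0,-3,0,0,1],[0,0,0,-2,0,0,1],[0,0,0,-1,0,0,1],[0,0,0,-1,0,0,1],[0,0,0,-1,0,0,1],[0,0,0,0,0,0,1],[0,0,0,0,0,0,1]])

```text
time_s: 20.4
eef_pos: [0.447, -0.3657, 0.1572]
eef_rot: [-0.005, 0.732, 0.681, 0.003]
wrist_force: [4.8, 13.6, -11.1]
opening: 0.001
grasp_force: 7.1
```

Run:
```python
from h import *
pose(w(-.158,-.255,.160),-4.2)
y=-.0729;R=np.array([[np.cos(y),-np.sin(y)],[np.sin(y),np.cos(y)]])
c=snap("side","side5");C=cloud(c);S=C.copy();S[...,:2]=(C[...,:2]-(.6227,-.1283))@R;X=S.reshape(-1,3);col=c["color"].reshape(-1,3).astype(int)
k=(X[:,2]>.14)&(X[:,2]<.225)&(X[:,0]<-.12)&(X[:,0]>-.2)&(X[:,1]<-.19)&(X[:,1]>-.33)&(col.min(1)>150);print(k.sum(),X[k].mean(0) if k.any() else 0)
u,v=proj(c,w(-.13,-.2,.19)).astype(int)
cv2.imwrite("pics/m6.png",cv2.resize(c["color"][max(v-50,0):v+50,u-50:u+50,::-1],(600,600),interpolation=2))
```

```text
t 20.4 pos [ 0.447  -0.3657  0.1572] yawY -4.11 tilt [-0.003  0.012 -1.   ] open 0.0009 gf 7.11 F [  4.8  13.6 -11.1]
 tool-frame shift mm [-7.   1.6 -2.9] rz 0.09
4 [-0.12751074 -0.20624976  0.15904041]
```

View pics/m6.png

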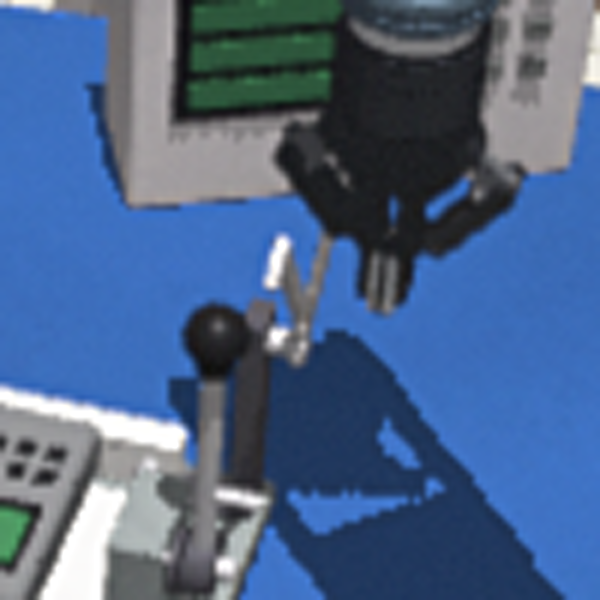

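The catch is open: the thumb lever leans back at (320,250), the hook is raised at (280,260), and it is on its stop (14 N). I back off a little, go up, and open over the knob.

>>> send_rows(motion=[[0,0,0,6,0,0,1],[0,0,0,6,0,0,1],[0,0,0,0,0,-10,1],[0,0,0,0,0,-20,1],[0,0,0,0,0,-25,1],[0,0,0,0,0,-25,1],[0,0,0,0,0,-25,1],[0,0,0,0,0,-25,0.5],[0,0,0,0,0,-20,0],[0,0,0,0,0,-10,-0.2]])

```text
time_s: 21.45
eef_pos: [0.4489, -0.3609, 0.3252]
eef_rot: [0.003, 0.733, 0.681, -0.0]
wrist_force: [-0.3, 1.0, -0.2]
opening: 0.506
grasp_force: 0.0
```

Run:
```python
from h import *
pose(w(-.112,-.088,.31),-4.2)
```

```text
t 21.45 pos [ 0.4489 -0.3609  0.3252] yawY -4.23 tilt [ 0.004 -0.005 -1.   ] open 0.5065 gf 0.0 F [-0.3  1.  -0.2]
 tool-frame shift mm [155.2  45.8  14.6] rz -0.03
```

>>> send_rows(motion=[[0,0,0,10,3,0,-0.3],[0,0,0,18,5.4,0,-0.3],[0,0,0,20,6,0,-0.3],[0,0,0,20,6,0,-0.3],[0,0,0,20,6,2,-0.3],[0,0,0,20,6,3,-0.3],[0,0,0,20,6,3,-0.3],[0,0,0,17,5,4,-0.3],[0,0,0,10,2.4,3,-0.3],[0,0,0,0,0,0,-0.3]])

```text
time_s: 22.45
eef_pos: [0.5052, -0.206, 0.3045]
eef_rot: [-0.001, 0.732, 0.682, -0.0]
wrist_force: [-0.4, -0.1, -0.4]
opening: 0.653
grasp_force: 0.0
```

Run:
```python
from h import *
np.set_printoptions(precision=4,suppress=True)
pose(w(-.112,-.088,.228),-4.2)
y=-.0729;R=np.array([[np.cos(y),-np.sin(y)],[np.sin(y),np.cos(y)]])
c=snap("side","side6");C=cloud(c);S=C.copy();S[...,:2]=(C[...,:2]-(.6227,-.1283))@R;X=S.reshape(-1,3)
k=(X[:,2]>.2)&(X[:,2]<.275)&(X[:,0]<-.09)&(X[:,0]>-.16)&(X[:,1]<-.15)&(X[:,1]>-.33);print("hook",k.sum(),X[k].min(0),X[k].max(0))
u,v=proj(c,w(-.112,-.09,.27)).astype(int);v=max(v,50)
cv2.imwrite("pics/m7.png",cv2.resize(c["color"][v-50:v+50,u-50:u+50,::-1],(600,600),interpolation=2))
```

```text
t 22.45 pos [ 0.5052 -0.206   0.3045] yawY -4.05 tilt [-0.002  0.002 -1.   ] open 0.6534 gf 0.0 F [-0.4 -0.1 -0.4]
 tool-frame shift mm [-3.7  1.3 76.5] rz 0.15
hook 18 [-0.1285 -0.1988  0.2003] [-0.1226 -0.1532  0.2473]
```

View pics/m7.png

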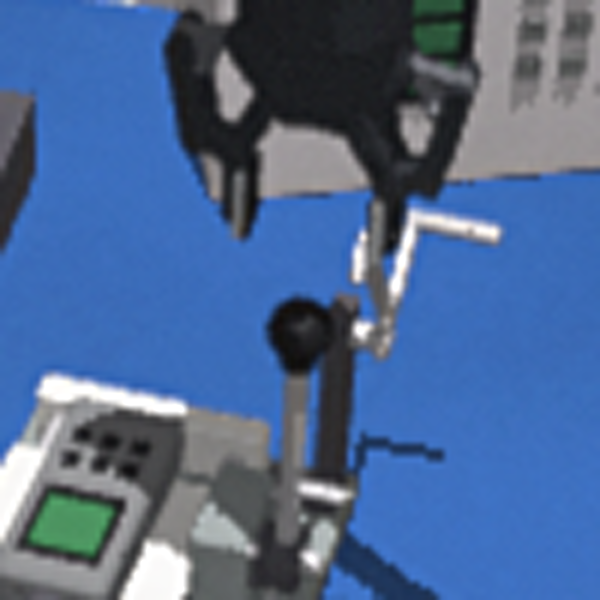

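The fingers at (240,230) and (385,240) straddle the knob at (300,333). I go down and close on it.

>>> send_rows(motion=[[0,0,0,-2,1,6,-0.3],[0,0,0,-1.5,0,12,-0.3],[0,0,0,0,0,14,-0.3],[0,0,0,0,0,14,-0.3],[0,0,0,0,0,14,-0.3],[0,0,0,0,0,10,-0.3],[0,0,0,0,0,6,-0.1],[0,0,0,0,0,0,0.1],[0,0,0,0,0,0,0.2],[0,0,0,0,0,0,0.23]])

```text
time_s: 23.5
eef_pos: [0.5077, -0.212, 0.2306]
eef_rot: [0.002, 0.732, 0.681, 0.001]
wrist_force: [6.6, 0.2, -5.1]
opening: 0.388
grasp_force: 3.3
```

>>> send_rows(motion=[[0,0,0,0,0,0,0.24],[0,0,0,0,0,0,0.25],[0,0,0,0,0,0,0.26],[0,0,0,0,0,0,0.27],[0,0,0,0,0,0,0.28],[0,0,0,0,0,0,0.29],[0,0,0,0,0,0,0.3],[0,0,0,0,0,0,0.3],[0,0,0,0,0,0,0.3],[0,0,0,0,0,0,0.3]])

```text
time_s: 24.5
eef_pos: [0.5084, -0.2121, 0.2308]
eef_rot: [0.002, 0.732, 0.681, 0.002]
wrist_force: [8.9, -0.8, -5.5]
opening: 0.352
grasp_force: 24.5
```

Run:
```python
from h import *
pose(w(-.112,-.088,.228),-4.2)
```

```text
t 24.5 pos [ 0.5084 -0.2121  0.2308] yawY -4.18 tilt [ 0.005 -0.001 -1.   ] open 0.3522 gf 24.48 F [ 8.9 -0.8 -5.5]
 tool-frame shift mm [ 2.3 -2.5  2.8] rz 0.02
```

The pads sit a little below the knob's equator and off to one side. I recentre (up 4 mm, +2.5 mm across) and grip firmer.

>>> send_rows(motion=[[0,0,0,0,1,-1,0.27],[0,0,0,0,1,-1,0.25],[0,0,0,0,0.5,-1,0.25],[0,0,0,0,0,-1,0.25],[0,0,0,0,0,0,0.27],[0,0,0,0,0,0,0.29],[0,0,0,0,0,0,0.3],[0,0,0,0,0,0,0.31],[0,0,0,0,0,0,0.31],[0,0,0,0,0,0,0.31]])

```text
time_s: 25.5
eef_pos: [0.5086, -0.2122, 0.2347]
eef_rot: [0.0, 0.733, 0.681, -0.0]
wrist_force: [-3.2, 1.6, 4.9]
opening: 0.354
grasp_force: 30.5
```

Good. Now I pull along the arc, slowly.

>>> send_rows(motion=[[0,0,0,2,-0.5,1,0.32],[0,0,0,5.5,0,0.2,0.32],[0,0,0,7.5,0,0.6,0.32],[0,0,0,7.4,0,0.9,0.32],[0,0,0,7.4,0,1.3,0.32],[0,0,0,7.3,0,1.7,0.32],[0,0,0,7.2,0,2,0.32],[0,0,0,7.1,0,2.4,0.32],[0,0,0,7,0,2.7,0.32],[0,0,0,6.8,0,3.1,0.32]])

```text
time_s: 26.5
eef_pos: [0.5133, -0.1476, 0.2196]
eef_rot: [0.001, 0.732, 0.681, -0.0]
wrist_force: [-3.6, -0.5, 10.2]
opening: 0.349
grasp_force: 39.7
```

Run:
```python
from h import *
pose(w(-.112,-.088+.0652,.2335-.0149),-4.2)
```

```text
t 26.5 pos [ 0.5133 -0.1476  0.2196] yawY -4.19 tilt [ 0.002 -0.002 -1.   ] open 0.3489 gf 39.66 F [-3.6 -0.5 10.2]
 tool-frame shift mm [ 2.8 -2.7  1. ] rz 0.01
```

>>> send_rows(motion=[[0,0,0,6.7,0,2,0.33],[0,0,0,6.5,0,2.5,0.33],[0,0,0,6.3,0,3.1,0.34],[0,0,0,6.1,0,4.4,0.34],[0,0,0,5.8,0,4.7,0.34],[0,0,0,5.6,0,4.9,0.34],[0,0,0,5.4,0,5.3,0.34],[0,0,0,5.1,0,5.5,0.34],[0,0,0,4.8,0,5.8,0.34],[0,0,0,4.5,0,5.9,0.34]])

```text
time_s: 27.5
eef_pos: [0.5177, -0.0879, 0.1755]
eef_rot: [-0.001, 0.733, 0.681, 0.002]
wrist_force: [-3.8, 10.0, 16.6]
opening: 0.333
grasp_force: 12.2
```

>>> send_rows(motion=[[0,0,0,2.1,0,3.1,0.34],[0,0,0,2,0,3.2,0.34],[0,0,0,0,0,0,0.34],[0,0,0,0,0,0,0.34],[0,0,0,0,0,0,0.34],[0,0,0,0,0,0,0.34],[0,0,0,0,0,0,0.34],[0,0,0,0,0,0,0.34],[0,0,0,0,0,0,0.34],[0,0,0,0,0,0,0.34]])

```text
time_s: 28.5
eef_pos: [0.518, -0.0838, 0.1693]
eef_rot: [-0.001, 0.732, 0.681, 0.002]
wrist_force: [-3.9, 8.4, 14.8]
opening: 0.33
grasp_force: 13.2
```

Run:
```python
from h import *
np.set_printoptions(precision=4,suppress=True)
pose(w(-.112,-.088+.122,.2335-.0627),-4.2)
y=-.0729;R=np.array([[np.cos(y),-np.sin(y)],[np.sin(y),np.cos(y)]])
c=snap("side","side7");C=cloud(c);S=C.copy();S[...,:2]=(C[...,:2]-(.6227,-.1283))@R;X=S.reshape(-1,3)
k=(X[:,2]>.083)&(X[:,2]<.115)&(abs(X[:,0])<.03)&(X[:,1]>.05)&(X[:,1]<.155);print("sleeve",k.sum(),X[k].min(0),X[k].mean(0),X[k].max(0))
u,v=proj(c,w(-.05,0.02,.15)).astype(int)
cv2.imwrite("pics/m8.png",cv2.resize(c["color"][v-70:v+70,u-70:u+70,::-1],(600,600),interpolation=2))
```

```text
t 28.5 pos [ 0.518  -0.0838  0.1693] yawY -4.19 tilt [ 0.002  0.004 -1.   ] open 0.33 gf 13.15 F [-3.9  8.4 14.8]
 tool-frame shift mm [-4.3 -2.7 -1.5] rz 0.01
sleeve 277 [-0.0186  0.0512  0.0837] [-0.0026  0.1012  0.0972] [0.0166 0.1494 0.1066]
```

View pics/m8.png

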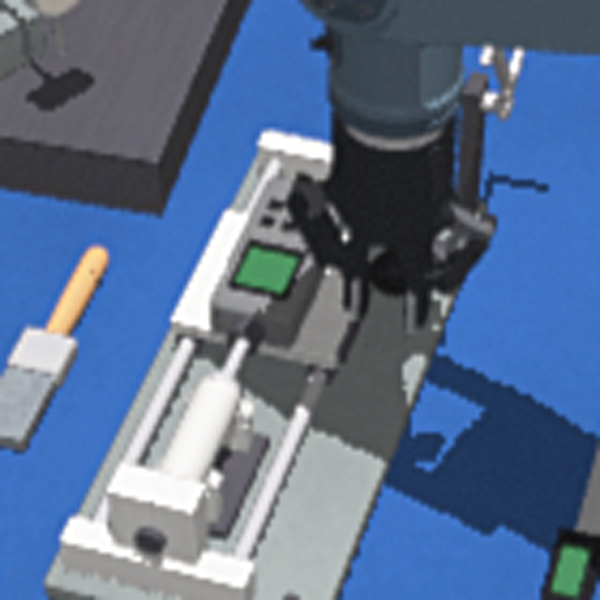

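The sleeve lies in the rests, pushed up to the anvil (200,420), and the knob is between the fingers at (390,270). It sits off-centre in the pads, with an outward radial force of about 15 N. I measure the knob.

Run:
```python
from h import *
np.set_printoptions(precision=4,suppress=True)
y=-.0729;R=np.array([[np.cos(y),-np.sin(y)],[np.sin(y),np.cos(y)]])
from scipy.optimize import least_squares
for n in("side0","side7"):
    c=load(n);C=cloud(c);S=C.copy();S[...,:2]=(C[...,:2]-(.6227,-.1283))@R;X=S.reshape(-1,3)
    if n=="side0": k=(X[:,2]>.237)&(X[:,2]<.275)&(abs(X[:,0]+.112)<.02)&(abs(X[:,1]+.088)<.03)
    else: k=(X[:,2]>.17)&(X[:,2]<.215)&(abs(X[:,0]+.11)<.0125)&(X[:,1]>.0)&(X[:,1]<.07)
    P=X[k];g=[-.11,-.09,.25] if n=="side0" else [-.11,.025,.19]
    r=least_squares(lambda p:np.linalg.norm(P-p,axis=1)-.016,g,loss="soft_l1",f_scale=.002)
    print(n,len(P),r.x,np.sqrt(np.median(r.fun**2)),P.min(0),P.max(0))
```

```text
side0 100 [-0.1089 -0.0939  0.2507] 0.0010218181532407977 [-0.1242 -0.1012  0.2371] [-0.0937 -0.0751  0.2694]
side7 63 [-0.1086  0.0195  0.1976] 0.0015137734789162742 [-0.1202  0.0091  0.1872] [-0.0979  0.0377  0.2143]
```

The knob is only at about 0.86 rad: it has slid to the pads' back edge. I go back along the arc, let go at rest and regrip centred and firmer.

>>> send_rows(motion=[[0,0,0,-6,0,-8,0.34],[0,0,0,-10,0,-11,0.34],[0,0,0,-11,0,-10,0.32],[0,0,0,-12,0,-9,0.32],[0,0,0,-13,0,-8,0.32],[0,0,0,-14,0,-6,0.32],[0,0,0,-14,0,-5,0.32],[0,0,0,-15,0,-3.5,0.32],[0,0,0,-15,0,-2,0.3],[0,0,0,-14,0,-1,0.28]])

```text
time_s: 29.55
eef_pos: [0.5087, -0.2077, 0.2308]
eef_rot: [-0.003, 0.732, 0.681, 0.003]
wrist_force: [5.7, 20.8, 1.7]
opening: 0.356
grasp_force: 14.9
```

>>> send_rows(motion=[[0,0,0,-4,0,0,0.25],[0,0,0,0,0,0,0.2],[0,0,0,0,0,0,0.15],[0,0,0,0,0,0,0.1],[0,0,0,0,0,0,0.0],[0,0,0,0,0,0,-0.1],[0,0,0,0,0,0,-0.1],[0,0,0,0,0,0,-0.1],[0,0,0,0,0,0,-0.1],[0,0,0,0,0,0,-0.1]])

```text
time_s: 30.55
eef_pos: [0.508, -0.2139, 0.2312]
eef_rot: [0.0, 0.733, 0.681, -0.0]
wrist_force: [-0.6, -0.4, 0.0]
opening: 0.55
grasp_force: 0.0
```

Run:
```python
from h import *
np.set_printoptions(precision=4,suppress=True)
from scipy.optimize import least_squares
def fit(n,g,zl,zh,hx):
    C=cloud(load(n));X=C.reshape(-1,3);g=np.array(g)
    k=(abs(X[:,0]-g[0])<hx)&(abs(X[:,1]-g[1])<.025)&(X[:,2]>zl)&(X[:,2]<zh)
    P=X[k];r=least_squares(lambda p:np.linalg.norm(P-p,axis=1)-.016,g,loss="soft_l1",f_scale=.002)
    print(n,len(P),r.x,np.sqrt(np.median(r.fun**2)))
snap("side","side8")
fit("top0",[.506,-.21,.25],.238,.275,.02);fit("side0",[.506,-.21,.25],.238,.275,.02);fit("side8",[.506,-.21,.25],.238,.275,.014)
pose(w(-.112,-.0905,.2328),-4.2)
```

```text
top0 96 [ 0.5104 -0.2139  0.2505] 0.0010940688819507148
side0 99 [ 0.5073 -0.214   0.2507] 0.0010370462133845529
side8 95 [ 0.5069 -0.2145  0.2501] 0.0016105624846606947
t 30.6 pos [ 0.508  -0.2139  0.2312] yawY -4.2 tilt [-0. -0. -1.] open 0.5511 gf 0.0 F [-1.   0.6  1. ]
 tool-frame shift mm [ 1.7 -2.2 -1.6] rz 0.00
```

The knob is at (0.508,-0.214,0.250), so I'm centred sideways. The pads should sit lower on it. I go down 6 mm and grip fully; the knob has no force limit.

>>> send_rows(motion=[[0,0,0,0,0.5,2,-0.1],[0,0,0,0,0,2,-0.1],[0,0,0,0,0,2,-0.1],[0,0,0,0,0,0,0.1],[0,0,0,0,0,0,0.2],[0,0,0,0,0,0,0.25],[0,0,0,0,0,0,0.28],[0,0,0,0,0,0,0.31],[0,0,0,0,0,0,0.35],[0,0,0,0,0,0,0.4]])

```text
time_s: 31.6
eef_pos: [0.5085, -0.214, 0.2255]
eef_rot: [0.0, 0.733, 0.681, -0.0]
wrist_force: [-1.3, 0.4, 2.8]
opening: 0.345
grasp_force: 58.9
```

>>> send_rows(motion=[[0,0,0,0,0,0,0.6],[0,0,0,0,0,0,1],[0,0,0,0,0,0,1],[0,0,0,4,0,0,1],[0,0,0,5,0,0.2,1],[0,0,0,7,0,0.6,1],[0,0,0,7.4,0,0.9,1],[0,0,0,7.4,0,1.3,1],[0,0,0,7.3,0,1.7,1],[0,0,0,7.2,0,2,1]])

```text
time_s: 32.6
eef_pos: [0.5119, -0.1681, 0.2189]
eef_rot: [0.0, 0.732, 0.681, 0.0]
wrist_force: [-5.4, -1.9, 11.5]
opening: 0.342
grasp_force: 58.3
```

```bash
cat >> h.py <<'E'
def knob(tag):
    from scipy.optimize import least_squares
    C=cloud(snap("side",tag));X=C.reshape(-1,3);y=-.0729;R=np.array([[np.cos(y),-np.sin(y)],[np.sin(y),np.cos(y)]])
    S=X.copy();S[:,:2]=(X[:,:2]-(.6227,-.1283))@R
    best=None
    for th in np.arange(0,1.0,.1):
        g=np.array([-.1089,-.0939+.15*np.sin(th),.1+.15*np.cos(th)])
        P=S[(abs(S[:,0]-g[0])<.0125)&(np.linalg.norm(S-g,axis=1)<.025)&(S[:,1]>g[1]-.02)]
        if len(P)<20: continue
        r=least_squares(lambda t:np.linalg.norm(P-[-.1089,-.0939+.15*np.sin(t[0]),.1+.15*np.cos(t[0])],axis=1)-.016,[th],loss="soft_l1",f_scale=.002)
        sc=np.mean(abs(r.fun)<.002)*len(P)
        if best is None or sc>best[0]: best=(sc,r.x[0],len(P))
    print("lever theta",best)
E
python3 - <<'E'
from h import *
pose();knob("side9")
E
```

```text
t 32.6 pos [ 0.5119 -0.1681  0.2189] yawY -4.17 tilt [ 0. -0. -1.] open 0.3415 gf 58.35 F [-5.4 -1.9 11.5]
lever theta (np.float64(60.0), np.float64(0.2522695514771723), 86)
```

Even gripped at 58 N the knob slips when it turns between the pads (lever about 0.25 rad, tool at 0.31). I swing the hand rigidly with the lever instead, tilting about the stand's x as it goes.

>>> send_rows(motion=[[0,-1.5,0,3,0,1.2,1],[0,-2.8,0,6,0,2.3,1],[0,-2.8,0,6,0,2.3,1],[0,-2.8,0,6,0,2.3,1],[0,-2.8,0,6,0,2.3,1],[0,-2.8,0,6,0,2.3,1],[0,-2.8,0,6,0,2.3,1],[0,-1.5,0,3,0,1.2,1],[0,0,0,0,0,0,1],[0,0,0,0,0,0,1]])

```text
time_s: 33.65
eef_pos: [0.5145, -0.1292, 0.196]
eef_rot: [0.116, 0.721, 0.671, -0.126]
wrist_force: [-1.5, -0.3, 4.3]
opening: 0.342
grasp_force: 59.6
```

Run:
```python
from h import *
o,R=pose();knob("side10");print("tilt deg",np.degrees(np.arccos(-R[2,2])),"F tool",R.T@o["wrist_force"],o["q"].round(2))
```

```text
t 33.65 pos [ 0.5145 -0.1292  0.196 ] yawY -4.08 tilt [-0.025 -0.337 -0.941] open 0.3423 gf 59.63 F [-1.5 -0.3  4.3]
lever theta (np.float64(29.999999999999996), np.float64(0.5881596598207653), 44)
tilt deg 19.752439741055653 F tool [-1.86081246 -1.45774481 -3.85181297] [-0.27  0.12  1.79 -0.37  1.19 -0.07]
```

It follows with no slip (about 0.59 rad). I go on to the stop with a small overshoot.

>>> send_rows(motion=[[0,-1.5,0,3,0,1.2,1],[0,-2.8,0,6,0,2.3,1],[0,-2.8,0,6,0,2.3,1],[0,-2.8,0,6,0,2.3,1],[0,-2.8,0,6,0,2.3,1],[0,-2.8,0,6,0,2.3,1],[0,-2.8,0,6,0,2.3,1],[0,-1.5,0,3,0,1.2,1],[0,0,0,0,0,0,1],[0,0,0,0,0,0,1]])

```text
time_s: 34.7
eef_pos: [0.5164, -0.1021, 0.1627]
eef_rot: [0.23, 0.689, 0.64, -0.249]
wrist_force: [-1.4, -6.0, 6.3]
opening: 0.341
grasp_force: 59.6
```

Run:
```python
from h import *
o,R=pose();knob("side11");print("tilt deg",np.degrees(np.arccos(-R[2,2])),"F tool",R.T@o["wrist_force"],o["q"].round(2))
```

```text
t 34.7 pos [ 0.5164 -0.1021  0.1627] yawY -4.25 tilt [-0.049 -0.637 -0.77 ] open 0.3413 gf 59.59 F [-1.4 -6.   6.3]
lever theta None
tilt deg 39.6863078344349 F tool [-8.72297694 -0.99432336 -1.00568331] [-0.03  0.28  1.8  -0.75  1.21  0.37]
```

>>> send_rows(motion=[[0,-1,0,2,0,0.8,1],[0,-1,0,2,0,0.8,1],[0,0,0,1,0,0.4,1],[0,0,0,1,0,0.4,1],[0,0,0,0,0,0,1],[0,0,0,0,0,0,1],[0,0,0,0,0,0,1],[0,0,0,0,0,0,1],[0,0,0,0,0,0,1],[0,0,0,0,0,0,1]])

```text
time_s: 35.75
eef_pos: [0.5166, -0.1013, 0.1606]
eef_rot: [0.243, 0.685, 0.634, -0.263]
wrist_force: [-8.4, -9.5, 20.4]
opening: 0.342
grasp_force: 60.1
```

Run:
```python
from h import *
np.set_printoptions(precision=4,suppress=True)
o,R=pose();print("F tool",R.T@o["wrist_force"])
P=o["eef_pos"]; th0=np.array([.5164,-.1021,.1627]);print((P-th0)*1000)
y=-.0729;Rz=np.array([[np.cos(y),-np.sin(y)],[np.sin(y),np.cos(y)]])
c=snap("side","side12");S=cloud(c);S[...,:2]=(S[...,:2]-(.6227,-.1283))@Rz;X=S.reshape(-1,3)
k=(X[:,2]>.095)&(X[:,2]<.108)&(abs(X[:,0])<.012)&(X[:,1]>.03)&(X[:,1]<.17);print("sleeve",X[k].min(0),X[k].mean(0),X[k].max(0))
c2=snap("top","top12");m=[]
for c,p in((c,(-.06,.0,.15)),(c2,(-.06,0,.15))):
    u,v=proj(c,w(*p)).astype(int);m.append(cv2.resize(c["color"][max(v-60,0):v+60,u-50:u+50,::-1],(400,480),interpolation=2))
cv2.imwrite("pics/m9.png",np.hstack(m))
```

```text
t 35.75 pos [ 0.5166 -0.1013  0.1606] yawY -4.42 tilt [-0.052 -0.667 -0.743] open 0.342 gf 60.13 F [-8.4 -9.5 20.4]
F tool [-21.1643  -7.6871  -8.3449]
[ 0.2069  0.7545 -2.0955]
sleeve [-0.0118  0.0548  0.0951] [0.0003 0.1075 0.0996] [0.012  0.1518 0.1059]
```

View pics/m9.png

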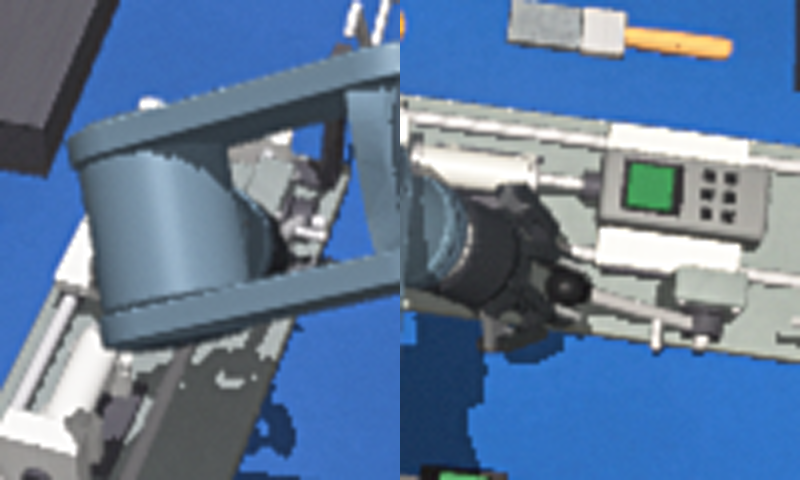

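At the stop: 6 mm of extra command moved the hand only 2 mm, and the force rose from 9 to 21 N. The top crop shows the knob gripped at (568,283), the lever down and the foot on the sleeve at (535,180). I hand in.

```bash
python3 -c "
from bench import ctrl
print(ctrl.hand_in())"
```

```text
the job is handed in; nothing more can be done
None
```

I handed the job in at about 36 s, no verdict returned: the sleeve is in the V rests, the catch is open, and the arm is holding the lever, by the force readings at its stop, with the foot pressing the sleeve to the anvil. The first pull slipped at about 0.86 rad, so I let the lever back and pulled again.

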